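# Fit the indexing cog to the disk jig

## Task

Pick up the blue cog with the notched collar and lower it, collar up, onto the keyed hub of the disk jig, turned so that its notch comes over the red key and the cog sits fully home on the hub's dark shoulder. Do not drop it onto the hub, let go of it, and leave the plain black cog and the screwdriver where they lie.

Things in the scene. Friction and masses are not known exactly. Their poses are not given: they have to be found in the camera images.
- cog: Loose blue cog, 0.13-0.23 kg: toothed flange 84 mm across, 8 mm thick, with a collar on top; 38 mm high in all. Collar 56 mm across two flats 24 mm wide facing its ±y: grip these above the flange. Bore 38 mm through; one notch 20 mm wide, through the collar and into the flange to 33 mm from the axis, points to its +x. Origin: axis, underside; z up. Starts flat, notch within 0.9 rad of world +x.
- hub_seat (a point): Centre of the top of the fixed hub's dark shoulder (76 mm across, 30 mm above bench), where the cog's underside rests. Steel hub tapers from 31 to 14 mm diameter, 34 mm tall. Red key along +x to 29 mm from the axis, 10 mm wide, 23 mm tall with ridged top; starts within 0.5 rad of world +x. On the same plate a hard drive, up to 36 mm above bench, begins 105 mm to its +y. z up.
- plain_cog: Bystander, loose: black plastic cog of the same size, its collar closed all round (no notch), so it does not fit the hub. Origin on the axis at the underside.
- screwdriver: Bystander, loose: screwdriver with yellow handle, 180 mm long, lying on the bench beyond the cogs, roughly along world y. Origin under its middle.
Mind the look-alikes: they are no part of the job. Of the things shaped like the cog, the blue one is meant.

How it is judged:
By the outcome, as a careful person would: the job done as asked, in the order asked, and still so for the second after the job is handed in, with the robot touching nothing.
It also fails if it takes over 35 s, if anything falls off the work surface, if the arm or the gripper's body presses on something with over 40 N, if the wrist force passes 120 N, or if a joint passes its speed limit or range.

## Robot

A 6-joint arm with a two-finger parallel gripper is mounted at the origin on the work surface. World frame = base frame: x ahead of the robot, y to its left, z up, the work surface at z = 0. Lengths are in m, angles in rad, forces in N, time in s.
With the tool pointing down it reaches from about 0.35 to 0.85 m from the base axis. Payload 8.1 kg.
Tool frame: the origin (TCP) lies at the centre of the arm's flange, where the gripper is bolted on; the fingertips stand 173 mm ahead of it and the grasp point (between the pads) lies 155 mm ahead of it; z points along the fingers, y is the line along which they close (so a half turn about z gives the same grasp; the last joint's range is limited). The gripper opens to 85 mm and grips with 20 to 120 N. Pads are 22 mm wide; open, the fingers measure 114 mm over their backs; the gripper's body (76 mm by 85 mm) begins 54 mm behind the grasp point. The pads swing forward as they close: fully open they stand 13 mm farther back than shut.
Start: joints at [1.128, 0.13, 1.488, -0, 1.523, -0.085], TCP at [0.21, 0.562, 0.405] pointing down, gripper open.
Joint ranges: [-2.96, 2.96], [-0.89, 2.26], [0.02, 2.5], [-1.34, 4.48], [0, 2.73], [-2.66, 2.66]. Speed limits (rad/s): [2.39, 2.39, 2.79, 3.14, 3.14, 3.14].

## Interface

Orientations are given as a unit quaternion [w, x, y, z].
In Python, from cell import get_obs, camera, close_job, cut_out gives the robot as it stands.
- The arm moves only by the tool step_arm, never from a script. Its argument "plan" is a list of rows, each a list of 7 numbers: the shift along the world's x, y, z in mm, then the turn, a rotation vector about the world's x, y, z in rad, then the opening in per cent of the stroke, from 0 (shut) to 100 (fully open). A call has 1 to 20 rows; each row shifts and turns the commanded pose from where the row before left it; what a row does not reach is not made up. A row lasts 1/12 s, in which the tool goes at most 41.7 mm and 7.16 degrees, less where a joint would pass 70% of its speed; a pose out of reach is approached as far as the arm can. A call with a gripper value outside its range is refused whole. The fingers move at their own pace and stop on an object; "force" is the grip in N (left out, the last holds). Time passes only in rows, so rows that do not move let the fingers close. It gives the time, the measured TCP pose, the force, the opening and the grip force at its end, in the units of the state.
- get_obs(): the state, without advancing time (a new reading comes with each control period).
- camera(name): name is "scene" or "side" or "wrist"; returns a dict with "image" (384x512x3 uint8, blue, green, red), "mtx" (3x3 intrinsics, pixels), "k1" (the pictures are not rectified: a ray, as slopes to the right and down, at radius r is drawn at 1 + k1 r^2 times it, then the intrinsics apply), "T" (4x4, takes a point from camera to world coordinates). Camera axes: x right, y down, z forward; pixel columns grow to the right and rows downward; lengths in m; the calibration is good to about 2 mm. A picture is of the moment at which its call begins. There is no depth.
- close_job(): hands the job in; it is judged then, once.
Trained networks look in a picture, given as the dict that the camera call returned (one of the last four; its "shot" number tells which), for a name from the list of things; names that differ only in an ending like _2 or _b are one class to them, and where a whole thing is asked for, a point or a joint stands for the part that bears it (a point fixed in the world has none). Each returns a list of dicts, best first, with "score" (0 to 1); they miss things now and then, are a little off and sometimes report something else, mostly with a low value. They report only what shows in the picture. A call takes as long as a camera call. They do not tell look-alikes from the thing itself.
- cut_out(picture, target): "region" (384x512 bool, what is visible of it) and "point" ([column, row] in pixels, amid what is visible of it).
The state is a dict: "time_s": time; "joint_pos": joint angles; "joint_vel": joint speeds; "tau": joint torques, N m; "tool_pos": TCP position; "ee_rot": TCP orientation; "contact_force": force on the tool from outside, world axes, zero at the start; "ft_torque": the same for the moment, N m; "finger_gap": finger opening in m; "gripper_force": force on a finger pad.
Only numpy, scipy, OpenCV 4.12 (cv2) and the standard library are available. Lean on these libraries where they do the work, as an engineer would, in place of code of your own. Each camera call takes 0.05 s, during which the arm holds its last target. There are 200 camera calls.

## Working session

There is one attempt and no reset: what is moved stays moved. The work goes in short steps, Python scripts to look and compute and a tool call to move; the robot and the scene stay as the last step left them, time stands still between calls to the robot, and variables do not carry over. Pictures are saved under pics/ and viewed, at most 10 in all, crops included, and the job is handed in when it is done.

Besides the shell and the picture viewer there is one more tool, called after ">>>" in YAML: its name, and indented under it one key for each argument. step_arm: Moves the arm, as the interface text tells. Its arguments: {"type":"object","properties":{"plan":{"type":"array","items":{"type":"array","items":{"type":"number"}}},"force":{"type":"number"}},"required":["plan"]}

```bash
mkdir -p pics; ls
cat > h.py <<'E'
import numpy as np, cv2
from cell import get_obs, camera, close_job, cut_out
def ray(c,uv):
    m=c["mtx"]; d=np.array([(uv[0]-m[0][2])/m[0][0],(uv[1]-m[1][2])/m[1][1]]); u=d.copy()
    for _ in range(30): u=d/(1+c["k1"]*(u@u))
    T=np.array(c["T"]); return T[:3,3],T[:3,:3]@np.r_[u,1]
def atz(c,uv,z):
    o,d=ray(c,uv); return o+d*(z-o[2])/d[2]
def proj(c,P):
    T=np.array(c["T"]); p=(np.atleast_2d(P)-T[:3,3])@T[:3,:3]; u=p[:,:2]/p[:,2:]
    u=u*(1+c["k1"]*(u**2).sum(1,keepdims=True)); m=c["mtx"]
    return u*[m[0][0],m[1][1]]+[m[0][2],m[1][2]]
E
python3 - <<'E'
from h import *
ims=[]
for n in ["scene","side","wrist"]:
    c=camera(n); ims.append(c["image"]); print(n,np.round(c["T"],3).tolist(),np.round(c["mtx"],1).tolist(),c["k1"])
    for t in ["cog","plain_cog","hub_seat"]:
        try: print(t,[(round(r["score"],2),np.round(r["point"]).tolist(),int(r["region"].sum()),np.round(atz(c,r["point"],.03),3).tolist()) for r in cut_out(c,t)])
        except Exception as e: print(t,e)
    cv2.imwrite(f"pics/{n}0.png",c["image"])
z=np.zeros_like(ims[0])
cv2.imwrite("pics/all.png",cv2.resize(np.vstack([np.hstack(ims[:2]),np.hstack([ims[2],z])]),(800,600),interpolation=cv2.INTER_AREA))
print(get_obs())
E
```

```text
pics
scene [[0.648, 0.588, -0.484, 1.071], [0.761, -0.485, 0.431, -0.482], [0.019, -0.648, -0.762, 0.757], [0.0, 0.0, 0.0, 1.0]] [[430.0, 0.0, 257.7], [0.0, 430.0, 189.8], [0.0, 0.0, 1.0]] -0.08111209099976756
cog [(0.98, [202.0, 157.0], 844, [0.446, -0.108, 0.03]), (0.73, [283.0, 200.0], 939, [0.667, -0.047, 0.03]), (0.66, [222.0, 196.0], 916, [0.573, -0.143, 0.03])]
plain_cog []
hub_seat [(0.69, [322.0, 130.0], 4633, [0.562, 0.181, 0.03])]
side [[0.765, -0.38, 0.52, 0.138], [-0.644, -0.421, 0.639, -0.637], [-0.024, -0.824, -0.566, 0.529], [0.0, 0.0, 0.0, 1.0]] [[425.5, 0.0, 254.7], [0.0, 425.5, 200.5], [0.0, 0.0, 1.0]] -0.1428267578756542
cog [(0.98, [260.0, 228.0], 1210, [0.546, -0.151, 0.03]), (0.97, [261.0, 197.0], 907, [0.614, -0.074, 0.03]), (0.61, [193.0, 248.0], 1211, [0.418, -0.115, 0.03])]
plain_cog [(0.8, [346.0, 272.0], 1698, [0.575, -0.336, 0.03])]
hub_seat [(0.6, [161.0, 169.0], 4240, [0.514, 0.174, 0.03])]
wrist [[0.35, 0.886, 0.304, 0.131], [0.937, -0.331, -0.113, 0.591], [0.0, 0.324, -0.946, 0.375], [0.0, 0.0, 0.0, 1.0]] [[317.4, 0.0, 254.7], [0.0, 317.4, 186.4], [0.0, 0.0, 1.0]] -0.05446044962755207
cog []
plain_cog []
hub_seat [(0.63, [178.0, 352.0], 416, [0.439, 0.36, 0.03])]
{'time_s': 0.6, 'joint_pos': array([ 1.12759778e+00,  1.30340259e-01,  1.48818110e+00, -1.65731302e-05,
        1.52302496e+00, -8.53765509e-02]), 'joint_vel': array([-0.00173199, -0.00074048,  0.00165576, -0.00104388, -0.00054825,
       -0.00019871]), 'tau': array([-1.07671473e-03, -5.68970990e+01, -5.00589216e+01, -3.47318673e-04,
        1.77619087e-03,  4.30055104e-05]), 'tool_pos': array([0.2101102 , 0.56200943, 0.40473833]), 'ee_rot': array([1.40427457e-05, 1.77957669e-01, 9.84038143e-01, 2.02052373e-05]), 'contact_force': array([ 0.62123097, -0.14629625, -0.67041783]), 'ft_torque': array([-0.00424935,  0.02668675, -0.02054833]), 'gripper_force': 0.0, 'finger_gap': 0.08539744714580598}
```

View pics/all.png

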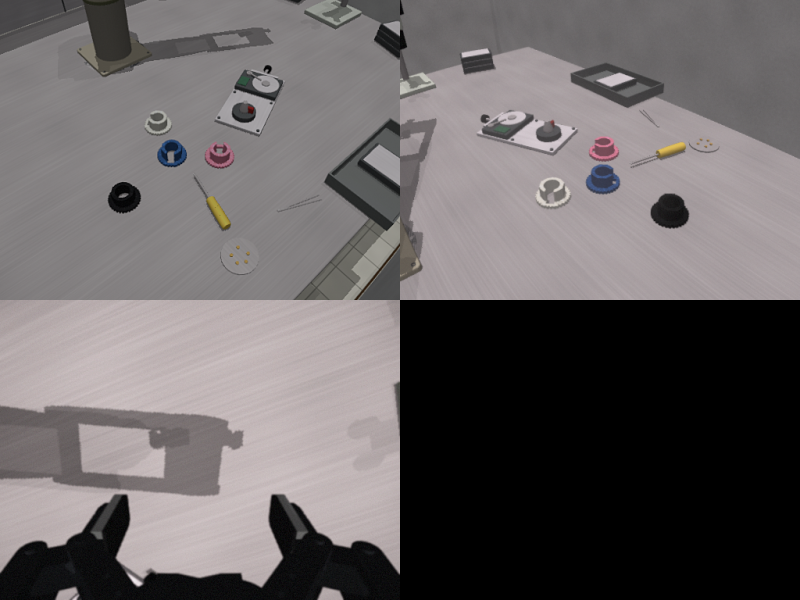

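Run:
```python
from h import *
ims=[]
for n,b,hb in [("scene",(222,196),(311,143)),("side",(260,228),(189,166))]:
    c=camera(n)
    print(n,"blue",np.round(atz(c,b,.03),3),"hub",np.round(atz(c,hb,.04),3))
    for p in (b,hb):
        k=c["image"][p[1]-37:p[1]+38,p[0]-50:p[0]+50]
        ims.append(cv2.resize(k,(400,300),interpolation=cv2.INTER_CUBIC))
cv2.imwrite("pics/crop.png",np.vstack([np.hstack(ims[:2]),np.hstack(ims[2:])]))
```

```text
scene blue [ 0.573 -0.143  0.03 ] hub [0.585 0.119 0.04 ]
side blue [ 0.544 -0.151  0.03 ] hub [0.564 0.125 0.04 ]
```

View pics/crop.png

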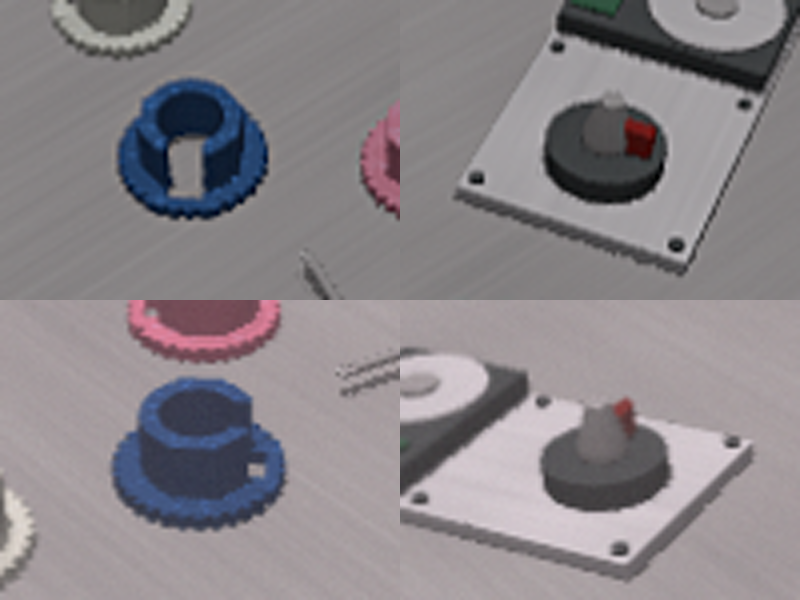

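Candidates in the scene picture are white (202,157), blue (222,196), pink (283,200) and black (158,252). The blue one, with its notched collar, is the one meant, and the crop confirms it. I'll look at the hub from above first, on the way there.

>>> step_arm:
  plan:
    - [20, -24.5, -3, 0, 0, 0, 100]
    - [20, -24.5, -3, 0, 0, 0, 100]
    - [20, -24.5, -3, 0, 0, 0, 100]
    - [20, -24.5, -3, 0, 0, 0, 100]
    - [20, -24.5, -3, 0, 0, 0, 100]
    - [20, -24.5, -3, 0, 0, 0, 100]
    - [20, -24.5, -3, 0, 0, 0, 100]
    - [20, -24.5, -3, 0, 0, 0, 100]
    - [20, -24.5, -3, 0, 0, 0, 100]
    - [20, -24.5, -3, 0, 0, 0, 100]
    - [20, -24.5, -3, 0, 0, 0, 100]
    - [20, -24.5, -3, 0, 0, 0, 100]
    - [20, -24.5, -3, 0, 0, 0, 100]
    - [20, -24.5, -3, 0, 0, 0, 100]
    - [20, -24.5, -3, 0, 0, 0, 100]
    - [20, -24.5, -3, 0, 0, 0, 100]
    - [20, -24.5, -3, 0, 0, 0, 100]
    - [20, -24.5, -3, 0, 0, 0, 100]
    - [0, 0, 0, 0, 0, 0, 100]
    - [0, 0, 0, 0, 0, 0, 100]

```text
time_s: 2.37
tool_pos: [0.5708, 0.1195, 0.3502]
ee_rot: [-0.0, 0.179, 0.984, -0.0]
contact_force: [-0.9, -0.9, -0.6]
finger_gap: 0.0853
gripper_force: 0.0
```

Run:
```python
from h import *
c=camera("wrist"); im=c["image"]; np.save("hub.npy",c,allow_pickle=True)
h=cv2.cvtColor(im,cv2.COLOR_BGR2HSV)
red=((h[...,0]<8)|(h[...,0]>172))&(h[...,1]>140)&(h[...,2]>40)
n,l,s,ce=cv2.connectedComponentsWithStats(red.astype(np.uint8))
for i in range(1,n):
    if s[i,4]>20: print(s[i],ce[i])
print(get_obs()["tool_pos"])
cv2.imwrite("pics/hub.png",cv2.resize(im,(800,600),interpolation=cv2.INTER_CUBIC))
```

```text
[281 178  20  21 234] [291.0042735  188.05555556]
[0.57025472 0.12050531 0.35044004]
```

View pics/hub.png

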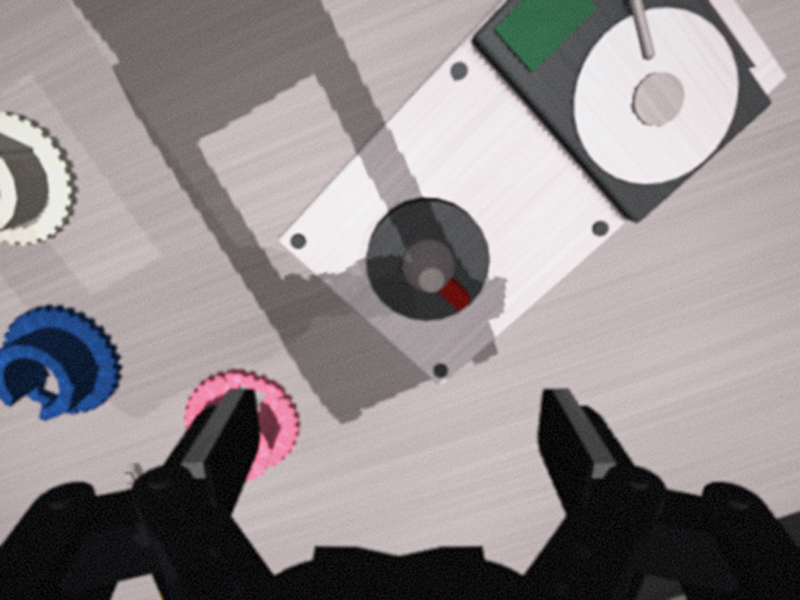

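```bash
cat > fit.py <<'E'
from h import *
from scipy.optimize import minimize
def circ(r,z,n=72,x=0,y=0):
    a=np.linspace(0,2*np.pi,n,endpoint=False); return np.c_[x+r*np.cos(a),y+r*np.sin(a),np.full(n,z)]
def hullmask(uvs,shape=(384,512),s=16):
    m=np.zeros(shape,np.uint8)
    h=cv2.convexHull(np.float32(uvs)).reshape(-1,2)
    cv2.fillPoly(m,[np.round(h*s).astype(np.int32)],255,cv2.LINE_AA,4); return m/255.
E
python3 - <<'E'
from fit import *
c=np.load("hub.npy",allow_pickle=True).item(); im=c["image"]
g=cv2.GaussianBlur(cv2.cvtColor(im,cv2.COLOR_BGR2GRAY),(0,0),1.).astype(np.float32)
def hull(P,k): 
    return cv2.convexHull(np.float32(proj(c,P))).reshape(-1,2)
def cost(p):
    x,y=p
    s=[]
    for e in (-.002,.002):
        h=hull(np.vstack([circ(.038+e,.03,x=x,y=y),circ(.038+e,.006,x=x,y=y)]),0)
        # resample
        d=np.r_[h,h[:1]]; L=np.r_[0,np.cumsum(np.linalg.norm(np.diff(d,axis=0),axis=1))]
        t=np.linspace(0,L[-1],150); q=np.float32(np.c_[np.interp(t,L,d[:,0]),np.interp(t,L,d[:,1])])
        s.append(cv2.remap(np.log(g+5),q[:,0],q[:,1],cv2.INTER_LINEAR))
    return -np.mean(s[1])+np.mean(s[0])
x0=atz(c,(428*.64,259*.64),.03)[:2]; print(x0)
X=[(cost((x0[0]+i*.001,x0[1]+j*.001)),x0[0]+i*.001,x0[1]+j*.001) for i in range(-10,11) for j in range(-10,11)]
X.sort(); print(np.round(X[:4],4)); x,y=X[0][1:]
h=cv2.cvtColor(im,cv2.COLOR_BGR2HSV)
red=(((h[...,0]<8)|(h[...,0]>172))&(h[...,1]>140)&(h[...,2]>40)).astype(float)
def kc(p):
    a=p[2]; R=np.array([[np.cos(a),-np.sin(a)],[np.sin(a),np.cos(a)]])
    P=[np.r_[R@[u,v]+p[:2],w] for u in(.010,.029) for v in(-.005,.005) for w in(.032,.053)]
    m=hullmask(proj(c,P)); return -np.minimum(m,red).sum()/np.maximum(m,red).sum()
print(sorted([(round(kc((x,y,a)),3),round(a,2)) for a in np.arange(-.7,.9,.04)])[:4])
r=minimize(kc,[x,y,.4],method="Nelder-Mead",options=dict(initial_simplex=[[x,y,.4],[x+.004,y,.3],[x,y+.004,.5],[x-.003,y-.003,.4]])); print("keyfit",r.x,r.fun)
H=[atz(c,(u*.64,v*.64),.006) for u,v in[(459,70),(298,241),(600,228),(440,370)]]
for a,b in[(0,2),(1,3),(1,0),(3,2)]: d=H[b]-H[a]; print(np.arctan2(d[1],d[0]),np.linalg.norm(d))
# blue cog rough
print("blue",atz(c,(30*.64,385*.64),.038))
E
```

```text
[0.57235156 0.13830882]
[[-0.8404  0.5744  0.1373]
 [-0.8392  0.5754  0.1373]
 [-0.8205  0.5754  0.1363]
 [-0.8196  0.5744  0.1363]]
[(np.float64(-0.558), np.float64(0.46)), (np.float64(-0.552), np.float64(0.42)), (np.float64(-0.53), np.float64(0.38)), (np.float64(-0.53), np.float64(0.5))]
keyfit [0.57668089 0.13956059 0.39806104] -0.5723866901117485
0.43116681758426406 0.13401213820472097
0.43156038843202627 0.13339254489389102
2.00641370079946 0.1442621979746979
2.0021187615968685 0.14420827157424465
blue [ 0.55797929 -0.13878798  0.038     ]
```

The hub seat is at about (0.575, 0.137) and the key yaw is 0.433 rad; the plate's screw holes give the same yaw. Next I'll go over the blue cog.

>>> step_arm:
  plan:
    - [-1, -15, -3, 0, 0, -0.02, 100]
    - [-1, -25, -4, 0, 0, -0.025, 100]
    - [-1, -25, -4, 0, 0, -0.025, 100]
    - [-1, -25, -4, 0, 0, -0.025, 100]
    - [-1, -25, -4, 0, 0, -0.025, 100]
    - [-1, -25, -4, 0, 0, -0.025, 100]
    - [-1, -25, -4, 0, 0, -0.025, 100]
    - [-1, -25, -4, 0, 0, -0.025, 100]
    - [-1, -25, -4, 0, 0, -0.025, 100]
    - [-1, -25, -4, 0, 0, -0.025, 100]
    - [-1, -25, -4, 0, 0, 0, 100]
    - [0, 0, 0, 0, 0, 0, 100]
    - [0, 0, 0, 0, 0, 0, 100]

```text
time_s: 3.5
tool_pos: [0.5588, -0.1439, 0.3076]
ee_rot: [-0.0, 0.297, 0.955, 0.0]
contact_force: [0.9, -0.0, 0.0]
finger_gap: 0.0854
gripper_force: 0.0
```

```bash
cat > cog.py <<'E'
from fit import *
import sys
def model(c,x,y,a,zb=0.):
    # silhouettes: flange hull minus see-through is skipped; fit filled outline + collar notch by point tests
    return hullmask(proj(c,np.vstack([circ(.042,zb+.0,x=x,y=y),circ(.042,zb+.008,x=x,y=y),circ(.029,zb+.038,x=x,y=y)])))
c=camera("wrist"); im=c["image"]; np.save("cogpic.npy",c,allow_pickle=True)
h=cv2.cvtColor(im,cv2.COLOR_BGR2HSV)
b=((h[...,0]>100)&(h[...,0]<125)&(h[...,1]>100)).astype(np.uint8)
b=cv2.morphologyEx(b,cv2.MORPH_OPEN,np.ones((3,3)))
ct=max(cv2.findContours(b,cv2.RETR_EXTERNAL,cv2.CHAIN_APPROX_NONE)[0],key=cv2.contourArea)
fill=cv2.drawContours(np.zeros_like(b),[ct],-1,1,-1).astype(float)
(u,v),_=cv2.minEnclosingCircle(ct); x0=atz(c,(u,v),.015)
f=lambda p:-np.minimum(model(c,*p,0),fill).sum()/np.maximum(model(c,*p,0),fill).sum()
r=minimize(f,x0[:2],method="Nelder-Mead",options=dict(initial_simplex=[x0[:2],x0[:2]+[.004,0],x0[:2]+[0,.004]]))
print("cog",r.x,r.fun,"start",x0, "tool",get_obs()["tool_pos"])
np.save("cogxy.npy",r.x)
cv2.imwrite("pics/cog.png",cv2.resize(im,(800,600),interpolation=cv2.INTER_CUBIC))
# bright floor seen through bore+notch at z=0
inner=fill*(1-b); n,l,s,ce=cv2.connectedComponentsWithStats(inner.astype(np.uint8)); print(s[1:],ce[1:])
E
python3 cog.py
```

```text
cog [ 0.55698436 -0.13685947] -0.9374306366416458 start [ 0.55304   -0.1344094  0.015    ] tool [ 0.55904433 -0.14308032  0.30783933]
[[ 239  158   43   47 1350]] [[258.94962963 178.62074074]]
```

View pics/cog.png

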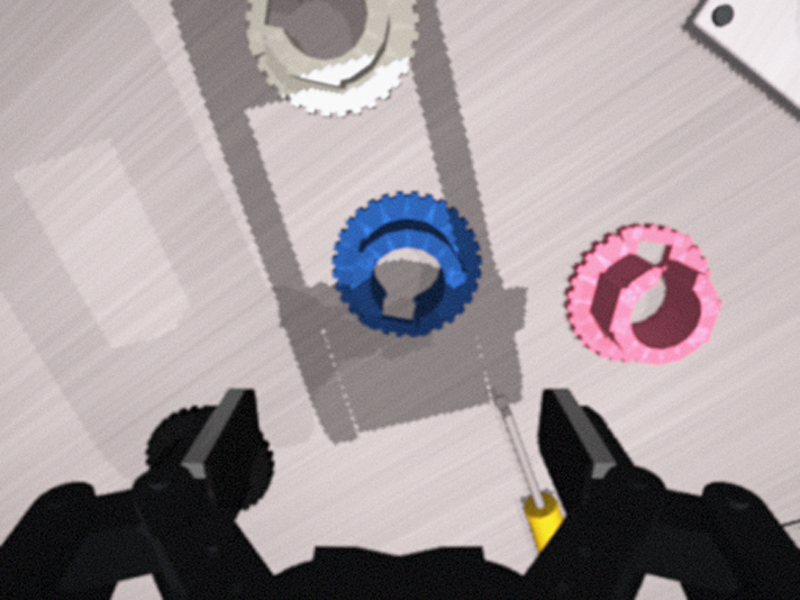

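```bash
cat > ang.py <<'E'
from fit import *
c=np.load("cogpic.npy",allow_pickle=True).item(); xy=np.load("cogxy.npy")
im=c["image"]
def draw(x,y,a):
    # z-slices: solid cog ring sections painted as union of slices (solid where any slice covers pixel)
    m=np.zeros((384,512),np.uint8)
    for z in np.r_[np.arange(0,.0081,.001),np.arange(.009,.0381,.001)]:
        fl=z<=.008; s=np.zeros_like(m); ro=.0415 if fl else .031
        if fl: o=circ(ro,z)
        else:
            o=circ(.0305,z); o[:,1]=np.clip(o[:,1],-.028,.028)
        R=np.array([[np.cos(a),-np.sin(a),0],[np.sin(a),np.cos(a),0],[0,0,1]])
        P=lambda q:[np.round(proj(c,q@R.T+[x,y,0])*16).astype(np.int32)]
        cv2.fillPoly(s,P(o),1,8,4); cv2.fillPoly(s,P(circ(.019,z)),0,8,4)
        e=.033 if fl else .034
        cv2.fillPoly(s,P(np.array([[0,-.01,z],[e,-.01,z],[e,.01,z],[0,.01,z]])),0,8,4)
        m|=s
    return m
if __name__=="__main__":
    h=cv2.cvtColor(im,cv2.COLOR_BGR2HSV)
    b=((h[...,0]>100)&(h[...,0]<125)&(h[...,1]>100)).astype(np.uint8)
    n,l,s,_=cv2.connectedComponentsWithStats(b); b=l==1+np.argmax(s[1:,4])
    f=lambda p:-(draw(*p)&b).sum()/(draw(*p)|b).sum()
    best=None
    for a0 in (-.8,-.5,-.2):
        x,y=xy; r=minimize(f,[x,y,a0],method="Nelder-Mead",options=dict(xatol=1e-4,fatol=1e-4,initial_simplex=[[x,y,a0],[x+.003,y,a0],[x,y+.003,a0],[x,y,a0+.15]]))
        print(np.round(r.x,4),round(r.fun,4))
        if best is None or r.fun<best.fun: best=r
    L,Rr=atz(c,(384*.64,315*.64),0),atz(c,(413*.64,320*.64),0); d=Rr-L
    print("corners",L,Rr,np.arctan2(d[1],d[0])-np.pi/2, "mid dir",np.arctan2(*(((L+Rr)/2)[:2]-best.x[:2])[::-1]))
    v=im.copy(); cs,_=cv2.findContours(draw(*best.x),cv2.RETR_CCOMP,cv2.CHAIN_APPROX_NONE); cv2.drawContours(v,cs,-1,(0,255,255),1)
    cv2.imwrite("pics/ov.png",cv2.resize(v[100:230,180:340],(640,520),interpolation=cv2.INTER_NEAREST))
    w=c["T"]; q=get_obs()["ee_rot"]; print("tool yaw", 2*np.arctan2(q[2],q[1])-np.pi/2 - np.pi/2)
E
python3 ang.py
```

```text
[ 0.6023 -0.0365 -6.3333] 0.0
[ 0.648  -0.0935 -2.2981] 0.0
[ 0.597  -0.0619 -1.4   ] 0.0
corners [ 5.75798284e-01 -1.65742157e-01  5.55111512e-17] [ 5.88421038e-01 -1.53157771e-01 -5.55111512e-17] -0.7869202672774261 mid dir -1.7337336512745367
tool yaw -0.6025732961094734ang.py:23: RuntimeWarning: overflow encountered in scalar negative
  f=lambda p:-(draw(*p)&b).sum()/(draw(*p)|b).sum()
```

View pics/ov.png

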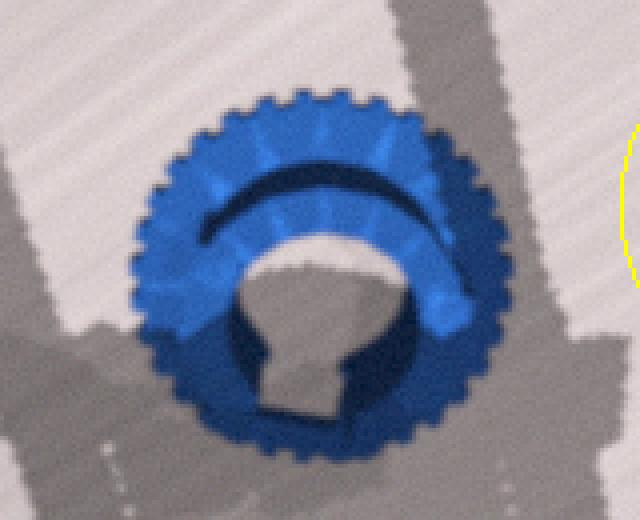

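Unsigned-integer overflow in the cost function; I'll fix that.

```bash
sed -i 's/f=lambda p:-(draw(\*p)&b).sum()\/(draw(\*p)|b).sum()/f=lambda p:-float((draw(*p)\&b).sum())\/float((draw(*p)|b).sum())/' ang.py; python3 ang.py
```

```text
[ 0.5566 -0.1369 -0.8041] -0.9338
[ 0.5569 -0.1368 -0.7715] -0.9336
[ 0.5568 -0.1367 -0.7976] -0.9336
corners [ 5.75798284e-01 -1.65742157e-01  5.55111512e-17] [ 5.88421038e-01 -1.53157771e-01 -5.55111512e-17] -0.7869202672774261 mid dir -0.7253662307007213
tool yaw -0.6025732961094734
```

View pics/ov.png

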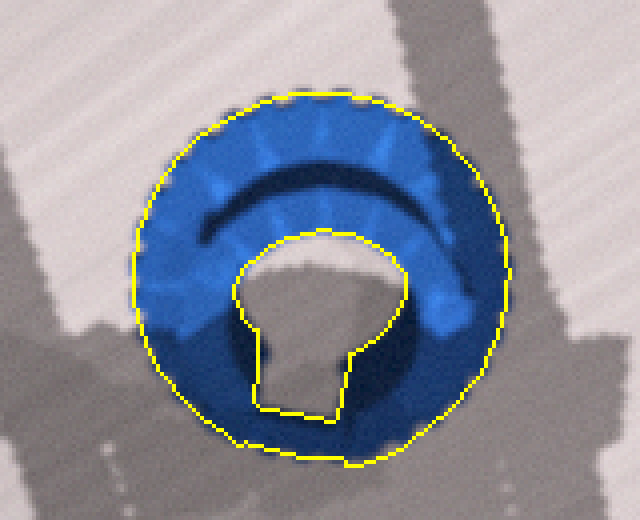

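>>> step_arm:
  plan:
    - [-0.7, 2, -15, 0, 0, -0.062, 100]
    - [-0.7, 2, -15, 0, 0, -0.062, 100]
    - [-0.6, 2, -15, 0, 0, -0.063, 100]
    - [0, 0, -13, 0, 0, 0, 100]
    - [0, 0, -13, 0, 0, 0, 100]
    - [0, 0, -13, 0, 0, 0, 100]
    - [0, 0, -13, 0, 0, 0, 100]
    - [0, 0, -13, 0, 0, 0, 100]
    - [0, 0, -7, 0, 0, 0, 100]
    - [0, 0, -4, 0, 0, 0, 100]
    - [0, 0, -2, 0, 0, 0, 100]
    - [0, 0, 0, 0, 0, 0, 100]
    - [0, 0, 0, 0, 0, 0, 100]
  force: 40

```text
time_s: 4.63
tool_pos: [0.5575, -0.1382, 0.1853]
ee_rot: [0.0, 0.385, 0.923, 0.0]
contact_force: [0.7, 0.4, 0.7]
finger_gap: 0.0854
gripper_force: 0.0
```

Run:
```python
from h import *
o=get_obs(); print(o["tool_pos"],o["contact_force"],o["joint_pos"])
ims=[]
for n,k in [("side",(260,228)),("wrist",None)]:
    im=camera(n)["image"]
    if k: im=im[k[1]-85:k[1]+40,k[0]-83:k[0]+84]
    ims.append(cv2.resize(im,(400,300),interpolation=cv2.INTER_CUBIC))
cv2.imwrite("pics/g.png",np.hstack(ims))
```

```text
[ 0.5574556  -0.13819651  0.18527957] [0.68381934 0.41037847 0.67226294] [-3.32266677e-01  2.75993133e-01  1.74559759e+00 -1.96627554e-05
  1.11903640e+00 -1.11319676e+00]
```

View pics/g.png

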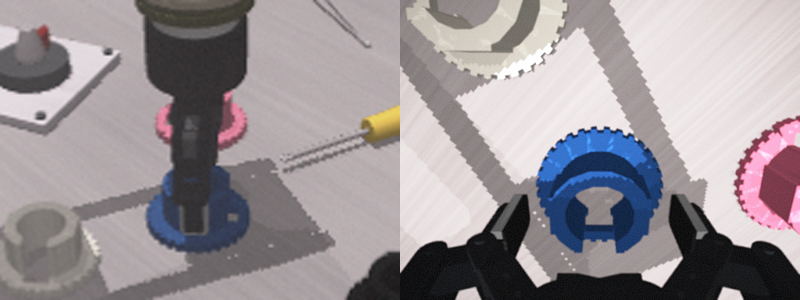

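The fingers stand on either side of the flats and the notch lines up with the tool, so I'll close.

>>> step_arm:
  plan:
    - [0, 0, 0, 0, 0, 0, 60]
    - [0, 0, 0, 0, 0, 0, 50]
    - [0, 0, 0, 0, 0, 0, 30]
    - [0, 0, 0, 0, 0, 0, 0]
    - [0, 0, 0, 0, 0, 0, 0]
    - [0, 0, 0, 0, 0, 0, 0]
    - [0, 0, 0, 0, 0, 0, 0]
    - [0, 0, 0, 0, 0, 0, 0]
    - [0, 0, 0, 0, 0, 0, 0]
    - [0, 0, 0, 0, 0, 0, 0]
  force: 40

```text
time_s: 5.57
tool_pos: [0.5574, -0.1381, 0.1853]
ee_rot: [0.0, 0.385, 0.923, 0.0]
contact_force: [-0.4, 0.2, 4.9]
finger_gap: 0.0551
gripper_force: 43.9
```

>>> step_arm:
  plan:
    - [0, 0, 3, 0, 0, 0, 0]
    - [0, 0, 6, 0, 0, 0, 0]
    - [0, 0, 12, 0, 0, 0, 0]
    - [0, 0, 16, 0, 0, 0, 0]
    - [0, 0, 16, 0, 0, 0, 0]
    - [0, 0, 16, 0, 0, 0, 0]
    - [0, 0, 16, 0, 0, 0, 0]
    - [0, 0, 15, 0, 0, 0, 0]
    - [0, 0, 0, 0, 0, 0, 0]

```text
time_s: 6.32
tool_pos: [0.5584, -0.1384, 0.2894]
ee_rot: [0.003, 0.385, 0.923, 0.0]
contact_force: [1.0, -0.8, -0.9]
finger_gap: 0.0549
gripper_force: 43.1
```

>>> step_arm:
  plan:
    - [0.5, 8, 0, 0, 0, 0.04, 0]
    - [1, 16, 0, 0, 0, 0.07, 0]
    - [1, 16, 0, 0, 0, 0.07, 0]
    - [1, 16, 0, 0, 0, 0.07, 0]
    - [1, 16, 0, 0, 0, 0.07, 0]
    - [1, 16, 0, 0, 0, 0.07, 0]
    - [1, 16, 0, 0, 0, 0.07, 0]
    - [1, 16, 0, 0, 0, 0.07, 0]
    - [1, 16, 0, 0, 0, 0.07, 0]
    - [1, 16, 0, 0, 0, 0.07, 0]
    - [1, 16, 0, 0, 0, 0.07, 0]
    - [1, 16, 0, 0, 0, 0.07, 0]
    - [1, 16, 0, 0, 0, 0.07, 0]
    - [1, 16, 0, 0, 0, 0.07, 0]
    - [1, 16, 0, 0, 0, 0.07, 0]
    - [1, 16, 0, 0, 0, 0.07, 0]
    - [1, 16, 0, 0, 0, 0.07, 0]
    - [1, 11.5, 0, 0, 0, 0.06, 0]
    - [0, 0, 0, 0, 0, 0, 0]
    - [0, 0, 0, 0, 0, 0, 0]

```text
time_s: 7.98
tool_pos: [0.5743, 0.1379, 0.284]
ee_rot: [-0.001, -0.213, 0.977, -0.0]
contact_force: [-0.8, 0.2, -1.6]
finger_gap: 0.0554
gripper_force: 43.0
```

```bash
cat > held.py <<'E'
from fit import *
import ang
o=get_obs(); tp=o["tool_pos"]; q=o["ee_rot"]; yaw=2*np.arctan2(q[2],q[1])-np.pi
print("tool",tp,"yaw",yaw,"gap",o["finger_gap"],"F",o["contact_force"])
views=[]
for n in ("wrist","scene","side"):
    c=camera(n); h=cv2.cvtColor(c["image"],cv2.COLOR_BGR2HSV)
    b=((h[...,0]>100)&(h[...,0]<125)&(h[...,1]>100)).astype(np.uint8)
    k,l,s,_=cv2.connectedComponentsWithStats(b); b=(l==1+np.argmax(s[1:,4])).astype(np.uint8)
    views.append((n,c,b))
def draw(c,p):
    T=np.array(c["T"]).copy(); d=dict(c); T[2,3]-=p[2]; d["T"]=T; ang.c=d
    return ang.draw(p[0],p[1],p[3])
# fit only on pixels not black-ish robot: occluded pixels are ignored
def f(p,vs):
    t=0
    for n,c,b in vs:
        m=draw(c,p); g=cv2.cvtColor(c["image"],cv2.COLOR_BGR2HSV)[...,2]
        ign=(g<40)&(b==0)
        t-=float((m&b)[~ign].sum())/float((m|b)[~ign].sum())
    return t/len(vs)
x0=np.r_[tp[:2],tp[2]-.185,yaw]
for vs in (views[:1],views[1:],views):
    S=[x0]+[x0+e for e in np.diag([.004,.004,.004,.1])]
    r=minimize(f,x0,args=(vs,),method="Nelder-Mead",options=dict(xatol=2e-4,fatol=2e-4,maxiter=150,initial_simplex=S))
    print([v[0] for v in vs],np.round(r.x,4),round(r.fun,3))
ims=[]
for n,c,b in views:
    v=c["image"].copy(); cs,_=cv2.findContours(draw(c,r.x),cv2.RETR_CCOMP,cv2.CHAIN_APPROX_NONE); cv2.drawContours(v,cs,-1,(0,255,255),1)
    H=np.array([.5749,.1373]); a=.433; R=np.array([[np.cos(a),-np.sin(a)],[np.sin(a),np.cos(a)]])
    for ring in (circ(.038,.03,x=H[0],y=H[1]),np.array([np.r_[H+R@[u,w],.053] for u,w in((.01,-.005),(.029,-.005),(.029,.005),(.01,.005))])):
        cv2.polylines(v,[np.round(proj(c,ring)).astype(int)],True,(0,255,0),1)
    if n!="wrist":
        u,w=proj(c,[.5749,.1373,.08])[0].astype(int); v=v[max(w-75,0):w+75,u-100:u+100]
    ims.append(cv2.resize(v,(400,300),interpolation=cv2.INTER_CUBIC))
ims.append(ims[0]*0)
import sys
cv2.imwrite(sys.argv[1],np.vstack([np.hstack(ims[:2]),np.hstack(ims[2:])]))
E
python3 held.py pics/held.png
```

```text
tool [0.57426431 0.13787894 0.28404559] yaw 0.43009064674042286 gap 0.05543631609142943 F [-0.83528044  0.22385723 -1.64916462]
['wrist'] [0.5729 0.1376 0.0977 0.4176] -0.911
['scene', 'side'] [0.5717 0.137  0.1003 0.4579] -0.45
['wrist', 'scene', 'side'] [0.5719 0.137  0.1005 0.4585] -0.6
```

View pics/held.png

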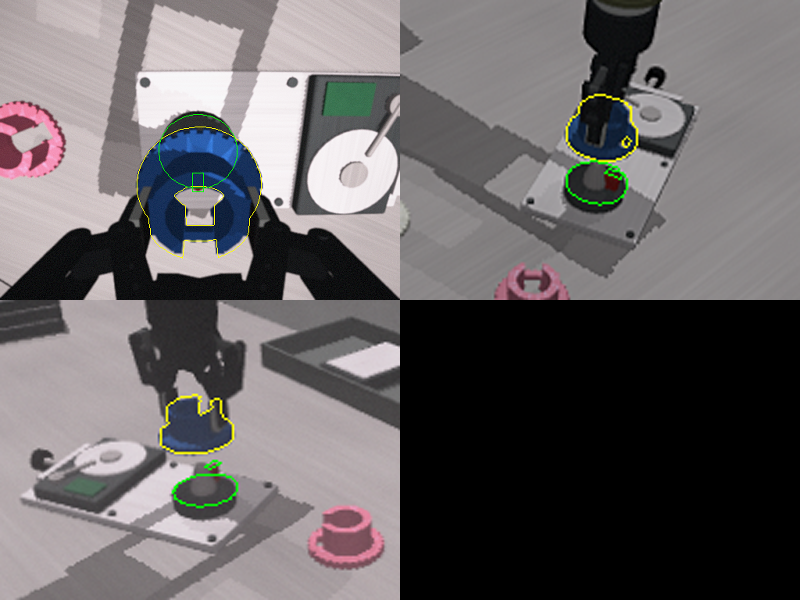

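Run:
```python
from fit import *
cs=[camera("scene"),camera("side")]
gs=[np.log(cv2.GaussianBlur(cv2.cvtColor(c["image"],cv2.COLOR_BGR2GRAY),(0,0),.8).astype(np.float32)+5) for c in cs]
def one(c,g,x,y):
    s=[]
    for e in(-.002,.002):
        h=cv2.convexHull(np.float32(proj(c,np.vstack([circ(.038+e,.03,x=x,y=y),circ(.038+e,.006,x=x,y=y)])))).reshape(-1,2)
        d=np.r_[h,h[:1]]; L=np.r_[0,np.cumsum(np.linalg.norm(np.diff(d,axis=0),axis=1))]
        t=np.linspace(0,L[-1],150); q=np.float32(np.c_[np.interp(t,L,d[:,0]),np.interp(t,L,d[:,1])])
        s.append(cv2.remap(g,q[:,0],q[:,1],cv2.INTER_LINEAR))
    return np.mean(s[0]-s[1])
G=[(x,y) for x in np.arange(.562,.588,.001) for y in np.arange(.125,.150,.001)]
A=np.array([[one(c,g,*p) for c,g in zip(cs,gs)] for p in G])
for k in (A[:,0],A[:,1],A.sum(1)): i=np.argsort(k)[:3]; print([np.round(G[j],3) for j in i],k[i])
```

```text
[array([0.568, 0.143]), array([0.568, 0.142]), array([0.569, 0.142])] [-0.37922072 -0.37684327 -0.37505773]
[array([0.578, 0.147]), array([0.578, 0.148]), array([0.577, 0.146])] [-0.2693162  -0.26655814 -0.26609015]
[array([0.573, 0.137]), array([0.573, 0.136]), array([0.572, 0.137])] [-0.53853023 -0.5373799  -0.5346267 ]
```

>>> step_arm:
  plan:
    - [0.8, 0, -6, 0, 0, 0, 0]
    - [0.9, 0, -9, 0, 0, 0, 0]
    - [0, 0, -9, 0, 0, 0, 0]
    - [0, 0, -6, 0, 0, 0, 0]
    - [0, 0, -3, 0, 0, 0, 0]
    - [0, 0, -3, 0, 0, 0, 0]
    - [0, 0, -3, 0, 0, 0, 0]
    - [0, 0, -3, 0, 0, 0, 0]
    - [0, 0, -2, 0, 0, 0, 0]
    - [0, 0, -2, 0, 0, 0, 0]
    - [0, 0, 0, 0, 0, 0, 0]

```text
time_s: 9.15
tool_pos: [0.5762, 0.1375, 0.2384]
ee_rot: [-0.0, -0.213, 0.977, 0.0]
contact_force: [0.7, -0.5, -3.0]
finger_gap: 0.0552
gripper_force: 43.0
```

>>> step_arm:
  plan:
    - [0, 0, -2, 0, 0, 0, 0]
    - [0, 0, -2, 0, 0, 0, 0]
    - [0, 0, -2, 0, 0, 0, 0]
    - [0, 0, -2, 0, 0, 0, 0]
    - [0, 0, 0, 0, 0, 0, 0]

```text
time_s: 9.57
tool_pos: [0.5761, 0.1375, 0.2301]
ee_rot: [-0.0, -0.213, 0.977, 0.0]
contact_force: [-0.2, -0.6, -1.2]
finger_gap: 0.0555
gripper_force: 43.0
```

>>> step_arm:
  plan:
    - [0, 0, -2, 0, 0, 0, 0]
    - [0, 0, -2, 0, 0, 0, 0]
    - [0, 0, -2, 0, 0, 0, 0]
    - [0, 0, -2, 0, 0, 0, 0]
    - [0, 0, 0, 0, 0, 0, 0]

```text
time_s: 9.98
tool_pos: [0.5761, 0.1375, 0.222]
ee_rot: [-0.0, -0.213, 0.977, 0.0]
contact_force: [-0.7, 0.5, -2.8]
finger_gap: 0.0553
gripper_force: 43.0
```

>>> step_arm:
  plan:
    - [0, 0, -2, 0, 0, 0, 0]
    - [0, 0, -1, 0, 0, 0, 0]
    - [0, 0, -1, 0, 0, 0, 0]
    - [0, 0, 0, 0, 0, 0, 0]

```text
time_s: 10.32
tool_pos: [0.5762, 0.1375, 0.2184]
ee_rot: [-0.0, -0.213, 0.977, 0.0]
contact_force: [0.4, -1.0, -1.7]
finger_gap: 0.0554
gripper_force: 43.0
```

>>> step_arm:
  plan:
    - [0, 0, -1, 0, 0, 0, 0]
    - [0, 0, -1, 0, 0, 0, 0]
    - [0, 0, -0.7, 0, 0, 0, 0]
    - [0, 0, 0, 0, 0, 0, 0]

```text
time_s: 10.65
tool_pos: [0.5762, 0.1375, 0.2158]
ee_rot: [-0.0, -0.213, 0.977, -0.0]
contact_force: [0.1, 0.1, -1.9]
finger_gap: 0.0553
gripper_force: 43.0
```

>>> step_arm:
  plan:
    - [0, 0, -0.7, 0, 0, 0, 0]
    - [0, 0, 0, 0, 0, 0, 0]

```text
time_s: 10.82
tool_pos: [0.5764, 0.1375, 0.2154]
ee_rot: [0.0, -0.213, 0.977, -0.0]
contact_force: [-0.1, 0.0, -2.2]
finger_gap: 0.0556
gripper_force: 43.1
```

>>> step_arm:
  plan:
    - [0, 0, -0.7, 0, 0, 0, 0]
    - [0, 0, 0, 0, 0, 0, 0]

```text
time_s: 10.98
tool_pos: [0.5764, 0.1375, 0.2153]
ee_rot: [0.0, -0.213, 0.977, -0.0]
contact_force: [-3.1, -1.2, 4.9]
finger_gap: 0.055
gripper_force: 43.7
```

>>> step_arm:
  plan:
    - [0, 0, -0.7, 0, 0, 0, 0]
    - [0, 0, 0, 0, 0, 0, 0]

```text
time_s: 11.15
tool_pos: [0.5765, 0.1376, 0.2153]
ee_rot: [0.0, -0.213, 0.977, -0.0]
contact_force: [-5.1, -0.4, 9.9]
finger_gap: 0.0552
gripper_force: 44.4
```

The cog made contact at TCP z 0.2153, exactly 30 mm above the grasp height of 0.1853, so it is seated. Now I'll release it.

>>> step_arm:
  plan:
    - [0, 0, 1, 0, 0, 0, 0]
    - [0, 0, 0, 0, 0, 0, 66]
    - [0, 0, 0, 0, 0, 0, 70]
    - [0, 0, 0, 0, 0, 0, 75]
    - [0, 0, 0, 0, 0, 0, 82]
    - [0, 0, 0, 0, 0, 0, 90]
    - [0, 0, 0, 0, 0, 0, 100]
    - [0, 0, 0, 0, 0, 0, 100]
    - [0, 0, 0, 0, 0, 0, 100]
    - [0, 0, 0, 0, 0, 0, 100]

```text
time_s: 11.98
tool_pos: [0.5763, 0.1375, 0.2149]
ee_rot: [0.0, -0.213, 0.977, -0.0]
contact_force: [-0.3, 0.2, -0.4]
finger_gap: 0.0849
gripper_force: 0.0
```

>>> step_arm:
  plan:
    - [0, 0, 3, 0, 0, 0, 100]
    - [0, 0, 6, 0, 0, 0, 100]
    - [0, 0, 12, 0, 0, 0, 100]
    - [0, 0, 18, 0, 0, 0, 100]
    - [0, 0, 20, 0, 0, 0, 100]
    - [0, 0, 20, 0, 0, 0, 100]
    - [0, 0, 20, 0, 0, 0, 100]
    - [0, 0, 15, 0, 0, 0, 100]
    - [0, 0, 6, 0, 0, 0, 100]
    - [0, 0, 0, 0, 0, 0, 100]
    - [0, 0, 0, 0, 0, 0, 100]

```text
time_s: 12.9
tool_pos: [0.5763, 0.1375, 0.3352]
ee_rot: [0.0, -0.213, 0.977, -0.0]
contact_force: [-0.4, 0.6, 0.2]
finger_gap: 0.0857
gripper_force: 0.0
```

```bash
sed -i 's/x0=np.r_\[tp.*/x0=np.array([.575,.137,.03,.433])/' held.py; python3 held.py pics/done.png
```

```text
tool [0.57631752 0.13753885 0.33524343] yaw 0.4302207105830589 gap 0.08572745475319493 F [-0.44055265  0.63346911  0.21816853]
['wrist'] [0.5769 0.1382 0.0235 0.4229] -0.938
['scene', 'side'] [0.5742 0.1363 0.0264 0.595 ] -0.469
['wrist', 'scene', 'side'] [0.5764 0.1376 0.0262 0.4364] -0.619
```

View pics/done.png

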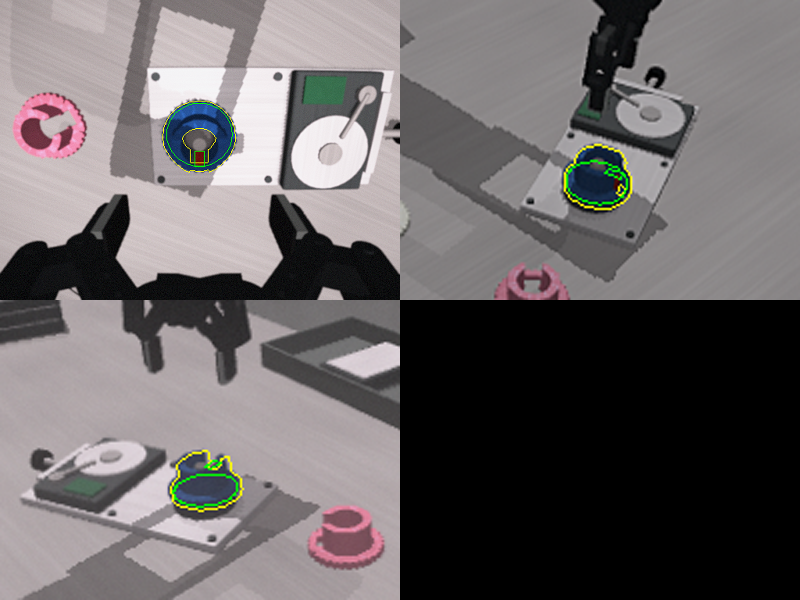

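The picture shows the cog flat on the shoulder, with the hub (wrist tile at about (198,143)) and red key (200,158) inside the bore and notch. The gripper is clear, so I'll hand the job in.

```bash
python3 -c "
from cell import close_job; print(close_job())"
```

```text
the job is handed in; nothing more can be done
None
```

I lowered the blue notched cog collar up onto the keyed hub with its notch over the red key; contact came 30 mm above its grasp height, so it is home on the shoulder. I then let go and handed the job in at about 13 s, without reaching for the black cog or the screwdriver.

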